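# Set the stock tags of the valve-gear bins

## Task

Bring the stock tags in front of the five parts bins up to date: with a fingertip, push the hinged tags over so that only the full bins show the round-disc face (tag lying back towards its bin), while any bin that is empty or nearly so shows the bar face (tag tipped forward, away from its bin). Leave the tags that are already right as they are; only push the tags, never pinch them between the fingers, and do not move the bins or anything else on the bench.

Things in the scene. Friction and masses are not known exactly. Their poses are not given: they have to be found in the camera images.
- tag_springs (a joint): lean of the tag of bin_springs, rad: 0 upright; +0.90 rear stop, leaning back to its bin (disc face up); -0.90 front stop, leaning to the robot (bar face up). Leaf of plain slippery plastic, 30 g, 64 mm wide, 80 mm from hinge to free edge (uppermost), 5 mm thick. Nearly free hinge (under 1 N at the edge): past upright it falls to the other stop and stays by its weight
- hinge_springs (a point): middle of this tag's fixed hinge pin, 42 mm above the bench; x points to the bin, y along the row, z up. The leaf's free edge rests 63 mm in front of or behind it and 50 mm higher. The steel clip below reaches 28 mm fore and aft, 40 mm to each side, 12 mm above the pin. Tags stand 105 mm apart on a 95 x 580 x 10 mm plywood board
- bin_springs: grey plastic picking bin, brim-full heap of steel valve springs: FULL. 160 mm deep, 94 wide, 78 high at back and sides (contents up to 90), front lip 40 high and 95 mm behind the hinge of its tag; loose; origin under its centre, 175 mm behind that hinge
- tag_tappets (a joint): lean of the tag of bin_tappets, rad: 0 upright; +0.90 rear stop, leaning back to its bin (disc face up); -0.90 front stop, leaning to the robot (bar face up). Leaf of plain slippery plastic, 30 g, 64 mm wide, 80 mm from hinge to free edge (uppermost), 5 mm thick. Nearly free hinge (under 1 N at the edge): past upright it falls to the other stop and stays by its weight
- hinge_tappets (a point): middle of this tag's fixed hinge pin, 42 mm above the bench; x points to the bin, y along the row, z up. The leaf's free edge rests 63 mm in front of or behind it and 50 mm higher. The steel clip below reaches 28 mm fore and aft, 40 mm to each side, 12 mm above the pin. Tags stand 105 mm apart on a 95 x 580 x 10 mm plywood board
- bin_tappets: grey plastic picking bin, brim-full heap of aluminium bucket tappets: FULL. 160 mm deep, 94 wide, 78 high at back and sides (contents up to 90), front lip 40 high and 95 mm behind the hinge of its tag; loose; origin under its centre, 175 mm behind that hinge
- tag_guides (a joint): lean of the tag of bin_guides, rad: 0 upright; +0.90 rear stop, leaning back to its bin (disc face up); -0.90 front stop, leaning to the robot (bar face up). Leaf of plain slippery plastic, 30 g, 64 mm wide, 80 mm from hinge to free edge (uppermost), 5 mm thick. Nearly free hinge (under 1 N at the edge): past upright it falls to the other stop and stays by its weight
- hinge_guides (a point): middle of this tag's fixed hinge pin, 42 mm above the bench; x points to the bin, y along the row, z up. The leaf's free edge rests 63 mm in front of or behind it and 50 mm higher. The steel clip below reaches 28 mm fore and aft, 40 mm to each side, 12 mm above the pin. Tags stand 105 mm apart on a 95 x 580 x 10 mm plywood board
- bin_guides: grey plastic picking bin, brim-full heap of brass valve guides: FULL. 160 mm deep, 94 wide, 78 high at back and sides (contents up to 90), front lip 40 high and 95 mm behind the hinge of its tag; loose; origin under its centre, 175 mm behind that hinge
- tag_retainers (a joint): lean of the tag of bin_retainers, rad: 0 upright; +0.90 rear stop, leaning back to its bin (disc face up); -0.90 front stop, leaning to the robot (bar face up). Leaf of plain slippery plastic, 30 g, 64 mm wide, 80 mm from hinge to free edge (uppermost), 5 mm thick. Nearly free hinge (under 1 N at the edge): past upright it falls to the other stop and stays by its weight
- hinge_retainers (a point): middle of this tag's fixed hinge pin, 42 mm above the bench; x points to the bin, y along the row, z up. The leaf's free edge rests 63 mm in front of or behind it and 50 mm higher. The steel clip below reaches 28 mm fore and aft, 40 mm to each side, 12 mm above the pin. Tags stand 105 mm apart on a 95 x 580 x 10 mm plywood board
- bin_retainers: grey plastic picking bin, only three small steel spring retainers lie on its floor: NOT full. 160 mm deep, 94 wide, 78 high at back and sides (contents up to 90), front lip 40 high and 95 mm behind the hinge of its tag; loose; origin under its centre, 175 mm behind that hinge
- tag_bare (a joint): lean of the tag of bin_bare, rad: 0 upright; +0.90 rear stop, leaning back to its bin (disc face up); -0.90 front stop, leaning to the robot (bar face up). Leaf of plain slippery plastic, 30 g, 64 mm wide, 80 mm from hinge to free edge (uppermost), 5 mm thick. Nearly free hinge (under 1 N at the edge): past upright it falls to the other stop and stays by its weight
- hinge_bare (a point): middle of this tag's fixed hinge pin, 42 mm above the bench; x points to the bin, y along the row, z up. The leaf's free edge rests 63 mm in front of or behind it and 50 mm higher. The steel clip below reaches 28 mm fore and aft, 40 mm to each side, 12 mm above the pin. Tags stand 105 mm apart on a 95 x 580 x 10 mm plywood board
- bin_bare: grey plastic picking bin, empty: NOT full. 160 mm deep, 94 wide, 78 high at back and sides (contents up to 90), front lip 40 high and 95 mm behind the hinge of its tag; loose; origin under its centre, 175 mm behind that hinge
- valve_a: engine valve standing on its 36 mm head, 8 mm stem upright, 105 mm tall; origin under the head; stands in front of the tag board (robot side)
- valve_b: a second such valve, standing in front of the tag board
- valve_c: a third such valve, standing beside the left end of the board and bins
- valve_carton: small paper carton 120 x 50 x 45 mm with a red band, beside the right end of the board and bins; origin under its centre
- sweet_tin: six-sided pink tin, 142 mm across, 71 mm high; origin under its centre
- wash_bowl: dull plastic bowl, 140 mm across the rim, 70 mm high; origin under its centre
- seat_cutter: valve-seat cutter head standing upright, 38 mm across its toothed foot, 62 mm high; origin under its foot; stands in front of the tag board

How it is judged:
By the outcome, as a careful person would: the job done as asked, in the order asked, and still so for the second after the job is handed in, with the robot touching nothing.
It also fails if it takes over 48 s, if anything falls off the work surface, if the arm or the gripper's body presses on something with over 40 N, if the wrist force passes 120 N, or if a joint passes its speed limit or range.

## Robot

A 6-joint arm with a two-finger parallel gripper is mounted at the origin on the work surface. World frame = base frame: x ahead of the robot, y to its left, z up, the work surface at z = 0. Lengths are in m, angles in rad, forces in N, time in s.
With the tool pointing down it reaches from about 0.275 to 0.975 m from the base axis. Payload 8.4 kg.
Tool frame: the origin (TCP) lies between the finger pads; the fingertips stand 22 mm ahead of it and the grasp point (between the pads) lies 3 mm ahead of it; z points along the fingers, y is the line along which they close (so a half turn about z gives the same grasp; the last joint's range is limited). The gripper opens to 92 mm and grips with 3 to 60 N. Pads are 20 mm wide; open, the fingers measure 128 mm over their backs; the gripper's body (75 mm by 189 mm) begins 69 mm behind the grasp point.
Start: joints at [-1.337, 0.353, 1.633, -0, 1.155, -0.002], TCP at [0.146, -0.608, 0.198] pointing down, gripper open.
Joint ranges: [-2.63, 2.63], [-0.92, 2.1], [0.06, 2.66], [-1.3, 4.44], [0, 2.69], [-3.02, 3.02]. Speed limits (rad/s): [2.22, 2.22, 2.79, 3.14, 3.14, 3.14].

## Interface

Orientations are given as a 3x3 rotation matrix whose columns are the frame's x, y, z axes.
In Python, from bench import bot gives the robot as it stands. The module is installed in compiled form; this text tells all that it offers.
- The arm moves only by the tool drive_tool, never from a script. Its argument "rows" is a list of rows, each a list of 7 numbers: the turn, a rotation vector about the tool's x, y, z in rad, then the shift along the tool's x, y, z in cm, then the opening, from 0 (shut) to 1 (fully open). In form: [[wx, wy, wz, tx, ty, tz, gripper], ...]. A call has 1 to 5 rows; each row is the pose to reach, as a shift and turn from the pose commanded when the call began, along the tool's axes at that moment; what a row does not reach only later rows make up. A row lasts 1/10 s, in which the tool goes at most 50 mm and 8.59 degrees, less where a joint would pass 70% of its speed; a pose out of reach is approached as far as the arm can. A call with a gripper value outside its range is refused whole. The fingers move at their own pace and stop on an object; "grip_force" is the grip in N (left out, the last holds). Time passes only in rows, so rows that repeat a pose let the fingers close. It gives the time, the measured TCP pose, the force, the opening and the grip force at its end, in the units of the state.
- bot.get_obs(): the state, without advancing time (a new reading comes with each control period).
- bot.grab_frame(name): name is "side" or "top"; returns the picture (480x640x3 uint8, red, green, blue); there is no depth.
- bot.camera_model(name): a dict with "fx", "fy", "cx", "cy" (pixels), "D" ([k1, k2, p1, p2, k3] as OpenCV has them; the pictures are not rectified), "origin" and "orientation" of the camera in the world. Camera axes: x right, y down, z forward; pixel columns grow to the right and rows downward; lengths in m; the calibration is good to about 2 mm. A picture is of the moment at which its call begins. camera_model takes no time and is no camera call.
- bot.hand_in(): hands the job in; it is judged then, once.
The state is a dict: "time_s": time; "joint_positions": joint angles; "qd": joint speeds; "joint_efforts": joint torques, N m; "eef_pos": TCP position; "ee_rot": TCP orientation; "wrist_force": force on the tool from outside, world axes, zero at the start; "torque": the same for the moment, N m; "gripper_width": finger opening in m; "finger_force": force on a finger pad.
Only numpy, scipy, OpenCV 4.12 (cv2) and the standard library are available. Lean on these libraries where they do the work, as an engineer would, in place of code of your own. Each camera call takes 0.05 s, during which the arm holds its last target. There are 200 camera calls.

## Working session

There is one attempt and no reset: what is moved stays moved. The work goes in short steps, Python scripts to look and compute and a tool call to move; the robot and the scene stay as the last step left them, time stands still between calls to the robot, and variables do not carry over. Pictures are saved under pics/ and viewed, at most 10 in all, crops included, and the job is handed in when it is done.

Besides the shell and the picture viewer there is one more tool, called after "Emit:" in YAML: its name, and indented under it one key for each argument. drive_tool: Moves the arm, as the interface text tells. Its arguments: {"type":"object","properties":{"rows":{"type":"array","items":{"type":"array","items":{"type":"number"}}},"grip_force":{"type":"number"}},"required":["rows"]}

```bash
mkdir -p pics; python3 - <<'E'
from bench import bot
import cv2
for n in("side","top"):
    cv2.imwrite(f"pics/{n}0.png",bot.grab_frame(n)[:,:,::-1]); print(n,bot.camera_model(n))
o=bot.get_obs();print(o["time_s"],o["eef_pos"],o["ee_rot"],o["wrist_force"])
E
```

```text
side {'fx': 461.213928651693, 'fy': 461.213928651693, 'cx': 315.17956288529746, 'cy': 235.04249653526267, 'D': array([-0.04803141,  0.        ,  0.        ,  0.        ,  0.        ]), 'origin': array([0.38679906, 0.75399106, 0.782756  ]), 'orientation': array([[-0.97941728, -0.13009992,  0.15432371],
       [-0.20160828,  0.66763337, -0.71667272],
       [-0.0097926 , -0.73303458, -0.68012088]])}
top {'fx': 459.64990173874435, 'fy': 459.64990173874435, 'cx': 320.86747545397907, 'cy': 241.9004892927903, 'D': array([-0.09148109,  0.        ,  0.        ,  0.        ,  0.        ]), 'origin': array([ 0.37088837, -0.00117679,  1.09701395]), 'orientation': array([[-1.49669046e-03, -9.86626666e-01,  1.62989517e-01],
       [-9.99889510e-01, -9.34010906e-04, -1.48355870e-02],
       [ 1.47894197e-02, -1.62993713e-01, -9.86516256e-01]])}
0.1 [ 0.14590753 -0.6072606   0.19775089] [[ 9.72322200e-01  2.33643870e-01 -2.85616135e-04]
 [ 2.33644044e-01 -9.72321468e-01  1.19315072e-03]
 [ 1.06165225e-06 -1.22685944e-03 -9.99999247e-01]] [-0.01149075 -0.17375202  0.16076781]
```

View pics/top0.png

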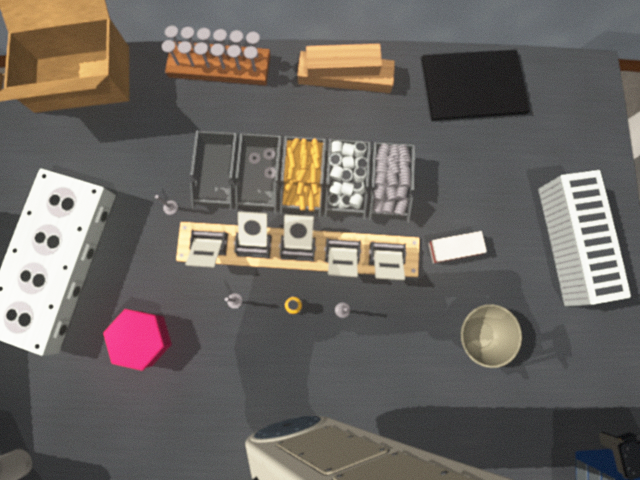

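View pics/side0.png

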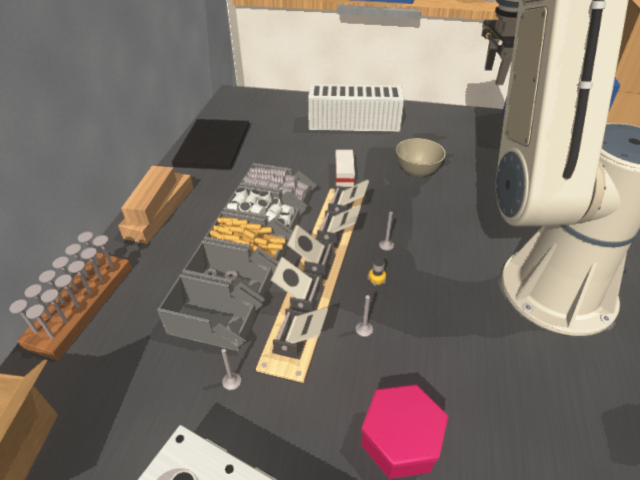

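Left to right in the top view the tags read:

| Bin | Tag now | Pixel (top view) | Needed |
|---|---|---|---|
| bare | bar | (205,250) | none |
| retainers | disc | (253,228) | push forward |
| guides | disc | (298,230) | none |
| tappets | bar | (343,260) | push back |
| springs | bar | (388,263) | push back |

Next I'll take enlarged crops to measure positions.

```bash
python3 - <<'E'
import cv2
a=cv2.imread("pics/top0.png")[195:330,165:435]; cv2.imwrite("pics/topc.png",cv2.resize(a,None,fx=2.96,fy=2.96,interpolation=cv2.INTER_CUBIC))
a=cv2.imread("pics/side0.png")[160:390,225:425]; cv2.imwrite("pics/sidec.png",cv2.resize(a,None,fx=2.5,fy=2.5,interpolation=cv2.INTER_CUBIC))
E
```

```text
(no output)
```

View pics/topc.png

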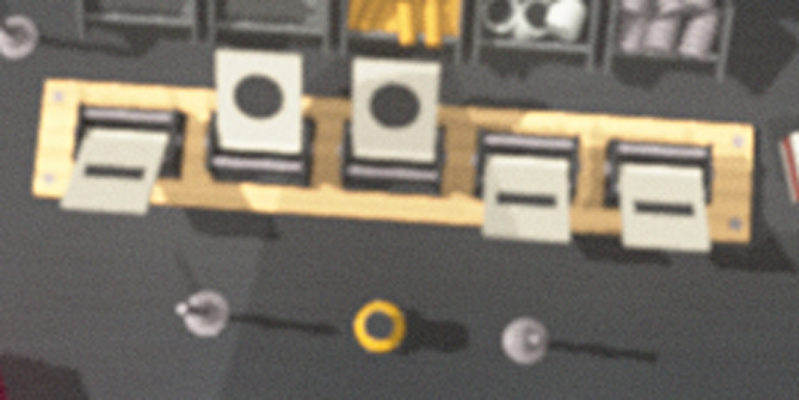

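View pics/sidec.png

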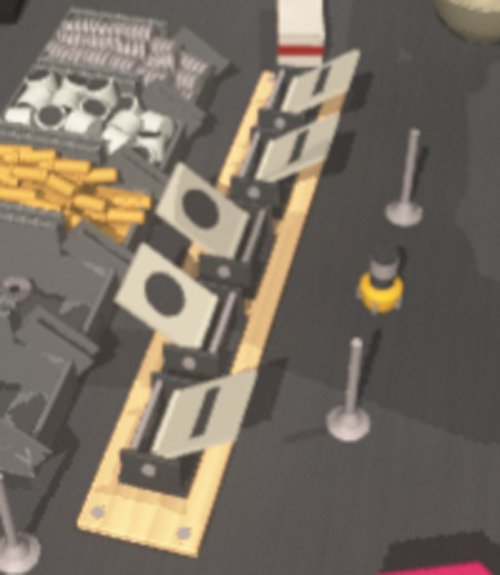

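The crops show the tag edges clearly. Free-edge corners in crop pixels:

| Tag | Top crop | Side crop |
|---|---|---|
| retainers | (214,50), (301,54) | (116,300), (148,243) |
| tappets | (483,236), (570,242) | (317,157), (339,113) |
| springs | (624,248), (710,250) | (343,90), (358,50) |

Two valves and the cutter stand in front of the board.

```bash
cat > h.py <<'E'
import numpy as np,cv2
from bench import bot
C={n:bot.camera_model(n) for n in("top","side")}
def ray(n,p):
    c=C[n];K=np.array([[c["fx"],0,c["cx"]],[0,c["fy"],c["cy"]],[0,0,1]])
    u=cv2.undistortPoints(np.array([[p]],float),K,c["D"])[0,0]
    d=c["orientation"]@[u[0],u[1],1];return c["origin"],d/np.linalg.norm(d)
def tri(a,b):
    A=np.zeros((3,3));B=np.zeros(3)
    for n,p in(("top",a),("side",b)):
        o,d=ray(n,p);M=np.eye(3)-np.outer(d,d);A+=M;B+=M@o
    x=np.linalg.solve(A,B);o,d=ray("top",a);return x,np.linalg.norm((np.eye(3)-np.outer(d,d))@(x-o))
def plane(n,p,z):
    o,d=ray(n,p);return o+d*(z-o[2])/d[2]
T=lambda p:(p[0]/2.96+165,p[1]/2.96+195)
S=lambda p:(p[0]/2.5+225,p[1]/2.5+160)
E
python3 - <<'E'
from h import *
np.set_printoptions(precision=4,suppress=True)
for n,t,s in(("ret",[(214,50),(301,54)],[(116,300),(148,243)]),("tap",[(483,236),(570,242)],[(317,157),(339,113)]),("spr",[(624,248),(710,250)],[(343,90),(358,50)])):
    r=[tri(T(a),S(b)) for a,b in zip(t,s)];z=[plane("top",T(a),.092) for a in t]
    print(n,r,"mid",(r[0][0]+r[1][0])/2,"zplane",(z[0]+z[1])/2)
b=[plane("top",T(a),.01) for a in((46,80),(755,125),(750,242),(33,195))]
print("board",b,np.mean(b,0)); d=b[1]-b[0]+b[2]-b[3];print("yaw",np.arctan2(d[0],-d[1]))
for n,p in(("vb",(205,314)),("cut",(380,328)),("va",(526,342))): print(n,plane("top",T(p),0))
for n,p in(("vb",(182,308)),("va",(533,338))): print("tip",n,plane("top",T(p),.105))
E
```

```text
ret [(array([0.6042, 0.1711, 0.0909]), np.float64(0.0010290010071256747)), (array([0.5978, 0.1046, 0.0918]), np.float64(0.004033515569352172))] mid [0.601  0.1378 0.0913] zplane [0.6034 0.138  0.092 ]
tap [(array([ 0.4674, -0.0322,  0.0896]), np.float64(0.0031788560455679963)), (array([ 0.4593, -0.0968,  0.0915]), np.float64(0.00024490739879671586))] mid [ 0.4634 -0.0645  0.0905] zplane [ 0.4618 -0.0645  0.092 ]
spr [(array([ 0.4578, -0.1374,  0.0875]), np.float64(0.0024456277219440385)), (array([ 0.4534, -0.2013,  0.0909]), np.float64(1.9694654562863033e-05))] mid [ 0.4556 -0.1693  0.0892] zplane [ 0.4542 -0.1689  0.092 ]
board [array([0.599 , 0.3227, 0.01  ]), array([ 0.5622, -0.2576,  0.01  ]), array([ 0.4664, -0.2501,  0.01  ]), array([0.5041, 0.3288, 0.01  ])] [0.5329 0.036  0.01  ]
yaw -0.06424947184411521
vb [0.4096 0.1881 0.    ]
cut [0.3987 0.0476 0.    ]
va [ 0.3874 -0.0691  0.    ]
tip vb [0.4101 0.1869 0.105 ]
tip va [ 0.3887 -0.0677  0.105 ]
```

Emit:
drive_tool:
  rows:
    - [0,0,0.1,3.2,-3,0,0]
    - [0,0,0.2,6.4,-6,0,0]
    - [0,0,0.3,9.6,-9,0,0]
    - [0,0,0.3,12.8,-12,0,0]
    - [0,0,0.3,16,-15,0,0]
  grip_force: 10

```text
time_s: 0.6
eef_pos: [0.267, -0.4228, 0.1981]
ee_rot: [[0.998, -0.065, -0.0], [-0.065, -0.998, 0.0], [-0.0, -0.0, -1.0]]
wrist_force: [1.4, -0.6, -0.6]
gripper_width: 0.0541
finger_force: 0.0
```

Emit:
drive_tool:
  rows:
    - [0,0,0,2.4,-4.2,0,0]
    - [0,0,0,4.8,-8.4,0,0]
    - [0,0,0,7.2,-12.6,0,0]
    - [0,0,0,9.6,-16.8,0,0]
    - [0,0,0,12,-21,0,0]

```text
time_s: 1.1
eef_pos: [0.4003, -0.2208, 0.1984]
ee_rot: [[0.998, -0.064, 0.0], [-0.064, -0.998, -0.0], [0.0, 0.0, -1.0]]
wrist_force: [0.8, -0.5, 0.4]
gripper_width: 0.0144
finger_force: 0.0
```

Emit:
drive_tool:
  rows:
    - [0,0,0,1.5,-2.8,0,0]
    - [0,0,0,2.9,-5.5,0,0]
    - [0,0,0,2.9,-5.5,3,0]
    - [0,0,0,2.9,-5.5,6.5,0]
    - [0,0,0,2.9,-5.5,9.6,0]

```text
time_s: 1.6
eef_pos: [0.4322, -0.1691, 0.1012]
ee_rot: [[0.998, -0.063, 0.0], [-0.063, -0.998, -0.0], [0.0, 0.0, -1.0]]
wrist_force: [-0.2, -0.1, -0.7]
gripper_width: 0.0005
finger_force: 0.0
```

```bash
python3 - <<'E'
from bench import bot
import cv2,numpy as np
a=bot.grab_frame("side")[60:360,225:545,::-1]; b=bot.grab_frame("top")[130:400,165:440,::-1]
a=cv2.resize(a,(400,375));b=cv2.resize(b,(382,375))
cv2.imwrite("pics/chk1.png",np.hstack([a,b])); o=bot.get_obs(); print(o["eef_pos"],o["wrist_force"],o["gripper_width"])
E
```

```text
[ 0.42929754 -0.16825125  0.09914967] [-0.09884191  0.20695235 -0.30359964] 0.0003713342095381536
```

View pics/chk1.png

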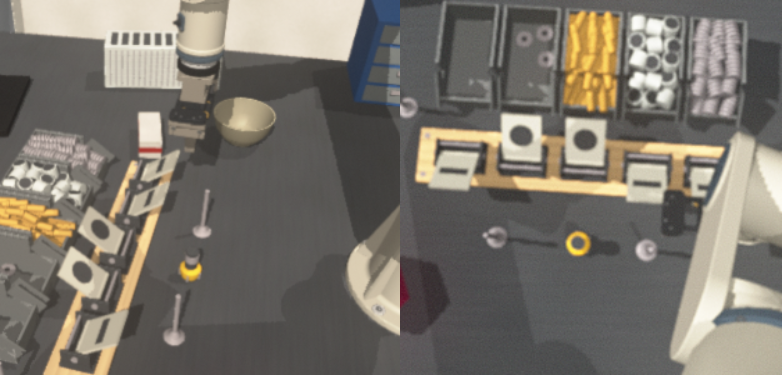

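The fingers are shut just in front of the springs tag and clear of the valves, so I'll push gently.

Emit:
drive_tool:
  rows:
    - [0,0,0,1.5,0,0,0]
    - [0,0,0,3,0,0,0]
    - [0,0,0,4.5,0,0,0]
    - [0,0,0,6,0,0,0]
    - [0,0,0,7,0,0,0]

```text
time_s: 2.2
eef_pos: [0.5045, -0.1744, 0.1031]
ee_rot: [[0.998, -0.064, 0.002], [-0.064, -0.998, -0.001], [0.002, 0.0, -1.0]]
wrist_force: [-0.4, -0.2, 0.6]
gripper_width: 0.0004
finger_force: 0.0
```

Emit:
drive_tool:
  rows:
    - [0,0,0,0.6,0,0,0]
    - [0,0,0,1.2,0,0,0]
    - [0,0,0,1.8,0,0,0]
    - [0,0,0,2.3,0,0,0]
    - [0,0,0,2.3,0,0,0]

```text
time_s: 2.7
eef_pos: [0.5256, -0.1756, 0.1024]
ee_rot: [[0.998, -0.064, 0.0], [-0.064, -0.998, -0.0], [0.0, 0.0, -1.0]]
wrist_force: [0.4, 0.9, 0.3]
gripper_width: 0.0003
finger_force: 0.0
```

Emit:
drive_tool:
  rows:
    - [0,0,0,-3,0,0,0]
    - [0,0,0,-6,0,-2,0]
    - [0,0,0,-8,0,-5,0]
    - [0,0,0,-9.3,0,-7,0]
    - [0,0,0,-9.3,-3,-7,0]

```text
time_s: 3.2
eef_pos: [0.4342, -0.1416, 0.175]
ee_rot: [[0.998, -0.067, 0.004], [-0.067, -0.998, -0.002], [0.004, 0.002, -1.0]]
wrist_force: [1.2, -0.2, -0.1]
gripper_width: 0.0007
finger_force: 0.0
```

Emit:
drive_tool:
  rows:
    - [0,0,0,0,-4,0,0]
    - [0,0,0,0,-7.5,0,0]
    - [0,0,0,0,-7.5,2,0]
    - [0,0,0,0,-7.5,5,0]
    - [0,0,0,0,-7.5,7,0]

```text
time_s: 3.7
eef_pos: [0.4382, -0.0643, 0.1013]
ee_rot: [[0.998, -0.063, -0.001], [-0.063, -0.998, 0.0], [-0.001, -0.0, -1.0]]
wrist_force: [0.6, 0.5, 0.4]
gripper_width: 0.0006
finger_force: 0.0
```

Emit:
drive_tool:
  rows:
    - [0,0,0,0,0,0,0]
    - [0,0,0,1.5,0,0,0]
    - [0,0,0,3,0,0,0]
    - [0,0,0,4.5,0,0,0]
    - [0,0,0,6,0,0,0]

```text
time_s: 4.2
eef_pos: [0.5019, -0.0691, 0.1038]
ee_rot: [[0.998, -0.064, 0.003], [-0.064, -0.998, -0.0], [0.003, 0.0, -1.0]]
wrist_force: [0.4, 0.8, -0.8]
gripper_width: 0.0002
finger_force: 0.0
```

Emit:
drive_tool:
  rows:
    - [0,0,0,1,0,0,0]
    - [0,0,0,1.7,0,0,0]
    - [0,0,0,2.5,0,0,0]
    - [0,0,0,3.3,0,0,0]
    - [0,0,0,3.3,0,0,0]

```text
time_s: 4.7
eef_pos: [0.5329, -0.0709, 0.1026]
ee_rot: [[0.998, -0.064, 0.001], [-0.064, -0.998, -0.0], [0.001, 0.0, -1.0]]
wrist_force: [-0.3, 0.2, -0.2]
gripper_width: 0.0005
finger_force: 0.0
```

Emit:
drive_tool:
  rows:
    - [0,0,0,-3,0,0,0]
    - [0,0,0,-4,0,-3,0]
    - [0,0,0,-4,0,-6,0]
    - [0,0,0,-4,0,-9,0]
    - [0,0,0,-2,-3,-9,0]

```text
time_s: 5.2
eef_pos: [0.5143, -0.0414, 0.1964]
ee_rot: [[0.998, -0.067, 0.005], [-0.067, -0.998, -0.001], [0.005, 0.001, -1.0]]
wrist_force: [1.3, 0.8, 0.7]
gripper_width: 0.0005
finger_force: 0.0
```

Emit:
drive_tool:
  rows:
    - [0,0,0,2,-3.7,0,0]
    - [0,0,0,4,-7.4,0,0]
    - [0,0,0,6,-11,0,0]
    - [0,0,0,8,-14.7,0,0]
    - [0,0,0,10,-18.3,0,0]

```text
time_s: 5.7
eef_pos: [0.6255, 0.1382, 0.1923]
ee_rot: [[0.998, -0.064, -0.0], [-0.064, -0.998, -0.0], [-0.0, 0.0, -1.0]]
wrist_force: [1.5, 0.0, -0.2]
gripper_width: 0.0005
finger_force: 0.0
```

```bash
python3 - <<'E'
from bench import bot
import cv2,numpy as np
a=bot.grab_frame("side")[60:360,165:485,::-1]; b=bot.grab_frame("top")[130:400,165:440,::-1]
a=cv2.resize(a,(400,375));b=cv2.resize(b,(382,375))
cv2.imwrite("pics/chk2.png",np.hstack([a,b])); o=bot.get_obs(); print(o["eef_pos"])
E
```

```text
[0.62695933 0.14048703 0.19205286]
```

View pics/chk2.png

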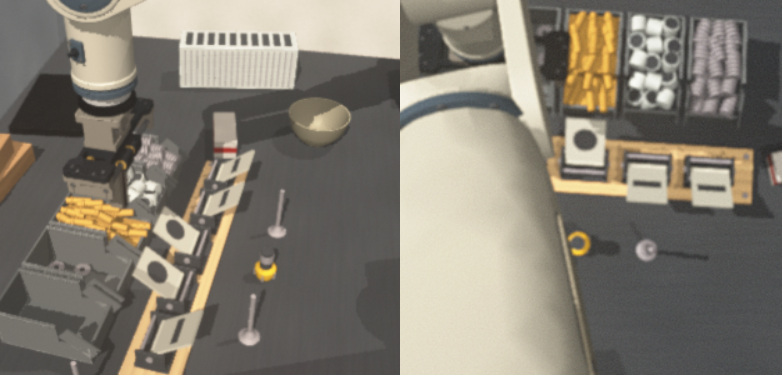

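```bash
python3 - <<'E'
from h import *
def proj(n,p):
    c=C[n];q=c["orientation"].T@(np.array(p)-c["origin"]);K=np.array([[c["fx"],0,c["cx"]],[0,c["fy"],c["cy"]],[0,0,1]])
    return cv2.projectPoints(q.reshape(1,1,3),np.zeros(3),np.zeros(3),K,c["D"])[0].ravel()
o=bot.get_obs();e=np.array(o["eef_pos"])
for dz in(-.022,0,.066,.12): print(dz,proj("side",e+[0,0,dz]),proj("top",e+[0,0,dz]))
a=bot.grab_frame("side")[100:300,165:365,::-1]
cv2.imwrite("pics/chk3.png",cv2.resize(a,(600,600),interpolation=cv2.INTER_CUBIC))
E
```

```text
-0.022 [260.74047754 239.32004829] [246.09808373 193.08025787]
0 [259.7016496  230.93208013] [244.53522846 190.19426076]
0.066 [256.37465876 203.97118997] [239.38806936 180.68330946]
0.12 [253.39324411 179.68288189] [234.58034723 171.79102087]
```

View pics/chk3.png

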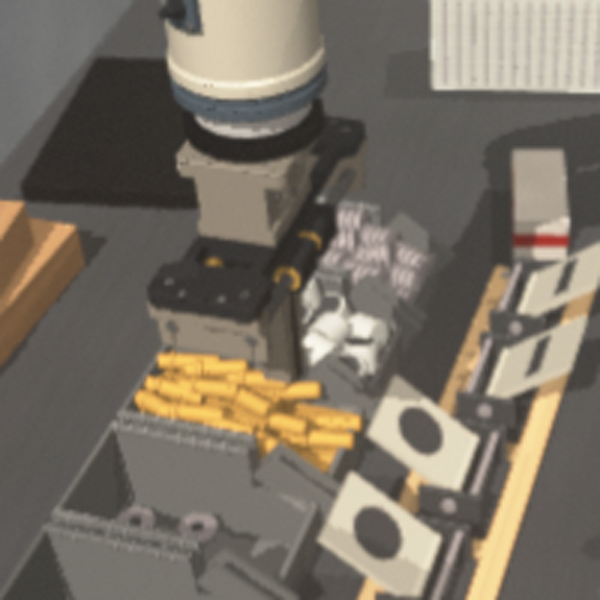

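```bash
python3 - <<'E'
from h import *
def proj(n,p):
    c=C[n];q=c["orientation"].T@(np.array(p)-c["origin"]);K=np.array([[c["fx"],0,c["cx"]],[0,c["fy"],c["cy"]],[0,0,1]])
    return cv2.projectPoints(q.reshape(1,1,3),np.zeros(3),np.zeros(3),K,c["D"])[0].ravel()
o=bot.get_obs();e=np.array(o["eef_pos"]);R=np.array(o["ee_rot"]);print(e)
L={"nearbot":[(sx*.0375,-.0945,-.066) for sx in(-1,1)],"farbot":[(sx*.0375,.0945,-.066) for sx in(-1,1)],"tip":[(sx*.01,sy*.018,.022) for sx in(-1,1) for sy in(-1,1)]}
for k,v in L.items():
  for p in v: print(k,p,(proj("side",e+R@p)-[165,100])*3)
E
```

```text
[0.62548787 0.13837832 0.19181172]
nearbot (-0.0375, -0.0945, -0.066) [281.40601948 425.76533001]
nearbot (0.0375, -0.0945, -0.066) [156.07640422 402.58370013]
farbot (-0.0375, 0.0945, -0.066) [383.05159193 230.3196859 ]
farbot (0.0375, 0.0945, -0.066) [274.23954981 213.89694104]
tip (-0.01, -0.018, 0.022) [295.48138919 437.81883387]
tip (-0.01, 0.018, 0.022) [314.18283835 400.70874726]
tip (0.01, -0.018, 0.022) [266.03490393 432.3326266 ]
tip (0.01, 0.018, 0.022) [285.46500519 395.54548361]
```

```bash
cat >> h.py <<'E'
def proj(n,p):
    c=C[n];q=c["orientation"].T@(np.array(p)-c["origin"]);K=np.array([[c["fx"],0,c["cx"]],[0,c["fy"],c["cy"]],[0,0,1]])
    return cv2.projectPoints(q.reshape(1,1,3),np.zeros(3),np.zeros(3),K,c["D"])[0].ravel()
E
python3 - <<'E'
from h import *
e=np.array([.4310,-.168,.100])
for z in(-.022,0,.02,.04): print(z,(proj("side",e+[0,0,z])-[225,60])*1.25)
a=cv2.imread("pics/chk1.png")[60:190,140:270]; cv2.imwrite("pics/z1.png",cv2.resize(a,None,fx=4.5,fy=4.5,interpolation=cv2.INTER_CUBIC))
E
```

```text
-0.022 [187.77808927 166.24140806]
0 [188.64795537 157.35321762]
0.02 [189.45707289 149.07078408]
0.04 [190.284192   140.58905818]
```

View pics/z1.png

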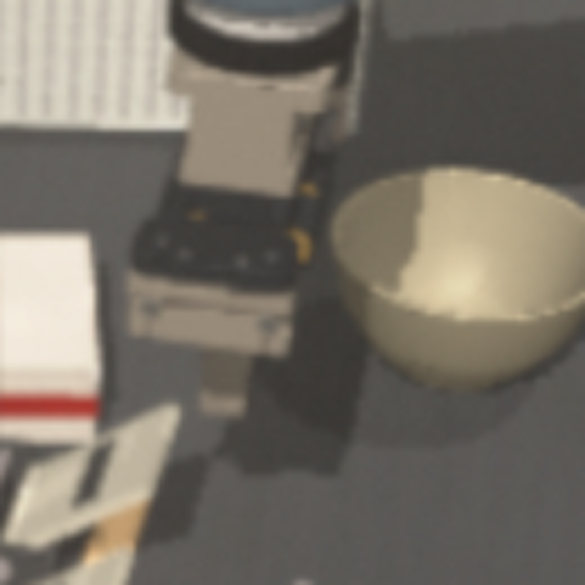

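The tappets and springs tags haven't moved. In the picture the fingertip sits about 37–45 mm higher than the reported pose says, so the fingers passed over the leaf edges. I'll go lower and check the tip height from the picture.

Emit:
drive_tool:
  rows:
    - [0,0,0,-0.2,0,3,0]
    - [0,0,0,-0.4,0,6,0]
    - [0,0,0,-0.4,0,9,0]
    - [0,0,0,-0.4,0,12,0]
    - [0,0,0,-0.4,0,13.2,0]

```text
time_s: 6.35
eef_pos: [0.6184, 0.1352, 0.0577]
ee_rot: [[0.998, -0.065, -0.005], [-0.065, -0.998, -0.001], [-0.005, 0.002, -1.0]]
wrist_force: [0.2, -0.7, 0.6]
gripper_width: 0.0002
finger_force: 0.0
```

```bash
python3 - <<'E'
from h import *
f=bot.grab_frame("side")[:,:,::-1];t=bot.grab_frame("top")[:,:,::-1];cv2.imwrite("pics/s4.png",f);cv2.imwrite("pics/t4.png",t)
a=cv2.resize(f[150:300,200:350],(500,500),interpolation=cv2.INTER_CUBIC);b=cv2.resize(t[130:280,180:270],(300,500),interpolation=cv2.INTER_CUBIC)
cv2.imwrite("pics/c4.png",np.hstack([a,b]))
o=bot.get_obs();e=np.array(o["eef_pos"]);print(e,o["wrist_force"])
for z in(-.022,0,.02,.04,.1): print(z,(proj("side",e+[0,0,z])-[200,150])*10/3,(proj("top",e+[0,0,z])-[180,130])*10/3+[500,0])
E
```

```text
[0.61945008 0.13569043 0.05894671] [0.26304794 1.1087391  0.41715691]
-0.022 [234.58384638 444.86606083] [753.97365528 270.6655564 ]
0 [231.92360934 421.86907309] [750.06629376 263.43006961]
0.02 [229.43554582 400.33164526] [746.37502991 256.59327708]
0.04 [226.87842979 378.16736024] [742.54352806 249.49523218]
0.1 [218.76458799 307.6426364 ] [730.12358176 226.47606018]
```

View pics/c4.png

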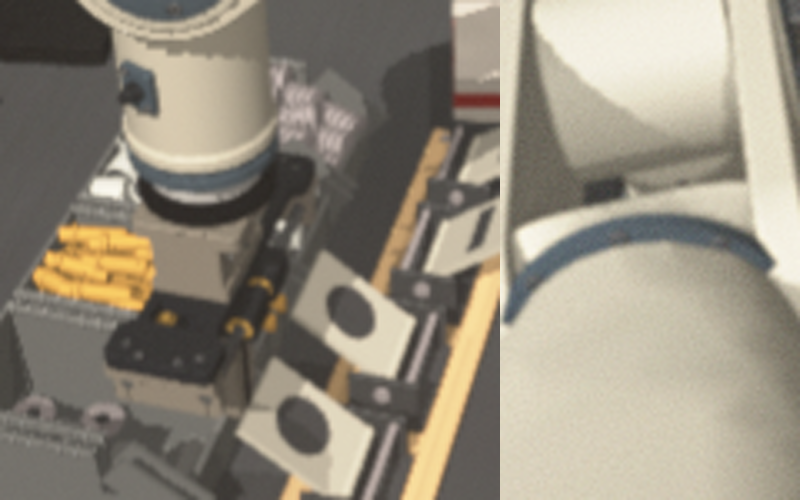

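```bash
python3 - <<'E'
from h import *
o=bot.get_obs();e=np.array(o["eef_pos"]);R=np.array(o["ee_rot"])
for dz in(0,.02,.04):
  print(dz,[(proj("side",e+[0,0,dz]+R@p)-[200,150])*10/3 for p in((-.0375,-.0945,-.066),(.0375,-.0945,-.066))])
E
```

```text
0 [array([229.23160467, 477.65720439]), array([104.19383732, 451.46086485])]
0.02 [array([226.33892783, 453.99152923]), array([ 99.35831806, 427.81116326])]
0.04 [array([223.35383219, 429.53407131]), array([ 94.3725179 , 403.38799989])]
```

Emit:
drive_tool:
  rows:
    - [0,0,0,-1,0,0,0]
    - [0,0,0,-2,0,0,0]
    - [0,0,0,-3,0,0,0]
    - [0,0,0,-3.8,0,0,0]
    - [0,0,0,-4.5,0,0,0]

```text
time_s: 6.95
eef_pos: [0.5756, 0.14, 0.061]
ee_rot: [[0.998, -0.064, 0.001], [-0.064, -0.998, 0.0], [0.001, -0.0, -1.0]]
wrist_force: [0.6, -1.2, -1.0]
gripper_width: 0.0006
finger_force: 0.0
```

Emit:
drive_tool:
  rows:
    - [0,0,0,-0.5,0,0,0]
    - [0,0,0,-1,0,0,0]
    - [0,0,0,-1.5,0,0,0]
    - [0,0,0,-2,0,0,0]
    - [0,0,0,-2,0,0,0]

```text
time_s: 7.45
eef_pos: [0.5557, 0.1411, 0.0602]
ee_rot: [[0.998, -0.064, -0.001], [-0.064, -0.998, -0.0], [-0.001, 0.0, -1.0]]
wrist_force: [0.3, 0.1, 0.3]
gripper_width: 0.0006
finger_force: 0.0
```

```bash
python3 - <<'E'
from h import *
f=bot.grab_frame("side")[:,:,::-1];cv2.imwrite("pics/s5.png",f)
o=bot.get_obs();e=np.array(o["eef_pos"]);print(e,o["wrist_force"])
print(np.abs(f.astype(int)-cv2.imread("pics/s4.png"))[240:290,270:310].mean(2).mean())
# bright leaf pixels in the old retainers-leaf region
for n in("s4","s5"):
    g=cv2.imread(f"pics/{n}.png");b=(g.min(2)>140)[255:300,265:310];print(n,b.sum())
E
```

```text
[0.55620537 0.14109995 0.06035485] [ 0.65683576 -0.1648477   0.30636032]
52.557333333333325
s4 666
s5 135
```

Emit:
drive_tool:
  rows:
    - [0,0,0,-0.8,0,0,0]
    - [0,0,0,-1.6,0,0,0]
    - [0,0,0,-2.4,0,0,0]
    - [0,0,0,-3.2,0,0,0]
    - [0,0,0,-3.2,0,0,0]

```text
time_s: 8.0
eef_pos: [0.523, 0.1431, 0.0603]
ee_rot: [[0.998, -0.064, -0.001], [-0.064, -0.998, -0.0], [-0.001, 0.0, -1.0]]
wrist_force: [-0.5, 0.1, 0.3]
gripper_width: 0.0004
finger_force: 0.0
```

Emit:
drive_tool:
  rows:
    - [0,0,0,1,0,0,0]
    - [0,0,0,2.5,0,0,0]
    - [0,0,0,3,0,-4,0]
    - [0,0,0,3,0,-8,0]
    - [0,0,0,3,0,-12,0]

```text
time_s: 8.5
eef_pos: [0.5555, 0.1411, 0.1818]
ee_rot: [[0.998, -0.064, 0.0], [-0.064, -0.998, -0.0], [0.0, 0.0, -1.0]]
wrist_force: [0.6, -0.2, -0.4]
gripper_width: 0.0005
finger_force: 0.0
```

Emit:
drive_tool:
  rows:
    - [0,0,0,-2,4.2,0,0]
    - [0,0,0,-4,8.4,0,0]
    - [0,0,0,-6.2,12.6,0,0]
    - [0,0,0,-8.3,16.8,0,0]
    - [0,0,0,-10.4,21.1,0,0]

```text
time_s: 9.0
eef_pos: [0.4372, -0.0643, 0.1809]
ee_rot: [[0.998, -0.064, 0.002], [-0.064, -0.998, -0.0], [0.002, 0.0, -1.0]]
wrist_force: [1.3, -1.9, 0.2]
gripper_width: 0.0003
finger_force: 0.0
```

Emit:
drive_tool:
  rows:
    - [0,0,0,0,0,3,0]
    - [0,0,0,0,0,6,0]
    - [0,0,0,0,0,9,0]
    - [0,0,0,0,0,12,0]
    - [0,0,0,0,0,12,0]

```text
time_s: 9.5
eef_pos: [0.4356, -0.0627, 0.0578]
ee_rot: [[0.998, -0.064, -0.005], [-0.064, -0.998, 0.001], [-0.005, -0.0, -1.0]]
wrist_force: [-0.6, -0.3, -0.1]
gripper_width: 0.0006
finger_force: 0.0
```

```bash
python3 - <<'E'
from h import *
f=bot.grab_frame("side")[:,:,::-1];t=bot.grab_frame("top")[:,:,::-1];cv2.imwrite("pics/s6.png",f);cv2.imwrite("pics/t6.png",t)
a=cv2.resize(f[130:370,260:420],(400,600));b=cv2.resize(t[190:355,165:275],(400,600))
cv2.imwrite("pics/c6.png",np.hstack([a,b]))
o=bot.get_obs();e=np.array(o["eef_pos"]);print(e,o["wrist_force"])
for z in(-.022,0.015,.04): print(z,(proj("side",e+[0,0,z])-[260,130])*2.5)
E
```

```text
[ 0.43768598 -0.06290503  0.06070565] [-0.43911948  0.90372227  0.24610267]
-0.022 [265.97753353 255.69552624]
0.015 [268.57897449 226.44016617]
0.04 [270.40164746 205.88915281]
```

View pics/c6.png

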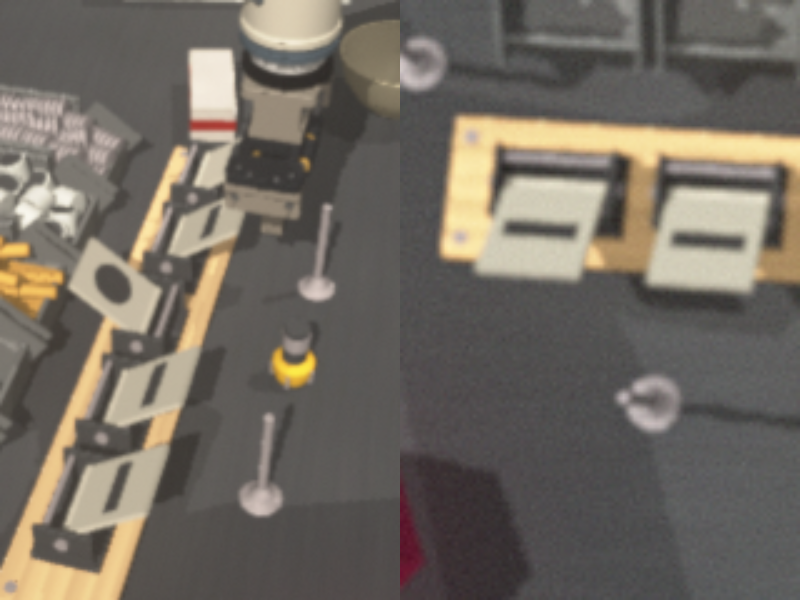

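The retainers tag now shows its bar, at (710,240) in the top half. The tip at (271,232) is just in front of the tappets tag, at about z 0.07, so I'll push it back now.

Emit:
drive_tool:
  rows:
    - [0,0,0,1.5,0,0,0]
    - [0,0,0,3,0,0,0]
    - [0,0,0,4.5,0,0,0]
    - [0,0,0,6,0,0,0]
    - [0,0,0,7,0,0,0]

```text
time_s: 10.1
eef_pos: [0.5097, -0.0674, 0.0625]
ee_rot: [[0.998, -0.064, 0.004], [-0.064, -0.998, -0.0], [0.004, 0.0, -1.0]]
wrist_force: [0.2, -0.2, 0.1]
gripper_width: 0.0008
finger_force: 0.0
```

Emit:
drive_tool:
  rows:
    - [0,0,0,0.8,0,0,0]
    - [0,0,0,1.6,0,0,0]
    - [0,0,0,2.4,0,0,0]
    - [0,0,0,3.2,0,0,0]
    - [0,0,0,3.5,0,0,0]

```text
time_s: 10.6
eef_pos: [0.5428, -0.0695, 0.0605]
ee_rot: [[0.998, -0.064, 0.0], [-0.064, -0.998, -0.0], [0.0, 0.0, -1.0]]
wrist_force: [0.4, 0.1, 0.9]
gripper_width: 0.0004
finger_force: 0.0
```

Emit:
drive_tool:
  rows:
    - [0,0,0,-2,0,0,0]
    - [0,0,0,-4.5,0,0,0]
    - [0,0,0,-7,0,-3,0]
    - [0,0,0,-10,0,-6,0]
    - [0,0,0,-10.5,0,-10,0]

```text
time_s: 11.1
eef_pos: [0.4322, -0.0621, 0.1597]
ee_rot: [[0.998, -0.064, -0.006], [-0.064, -0.998, 0.001], [-0.006, -0.0, -1.0]]
wrist_force: [0.7, 0.0, -0.1]
gripper_width: 0.0004
finger_force: 0.0
```

Emit:
drive_tool:
  rows:
    - [0,0,0,0,3.5,0,0]
    - [0,0,0,0,7,0,0]
    - [0,0,0,0,10.5,0,0]
    - [0,0,0,0,10.5,3,0]
    - [0,0,0,0,10.5,6,0]

```text
time_s: 11.6
eef_pos: [0.431, -0.1689, 0.1004]
ee_rot: [[0.998, -0.066, 0.002], [-0.066, -0.998, -0.001], [0.002, 0.001, -1.0]]
wrist_force: [0.4, 0.3, -0.1]
gripper_width: 0.0008
finger_force: 0.0
```

Emit:
drive_tool:
  rows:
    - [0,0,0,0,0,2,0]
    - [0,0,0,0,0,4,0]
    - [0,0,0,0,0,4,0]
    - [0,0,0,1.5,0,4,0]
    - [0,0,0,3,0,4,0]

```text
time_s: 12.1
eef_pos: [0.4623, -0.1698, 0.0616]
ee_rot: [[0.998, -0.064, 0.002], [-0.064, -0.998, -0.001], [0.002, 0.001, -1.0]]
wrist_force: [0.3, 0.7, -0.5]
gripper_width: 0.0004
finger_force: 0.1
```

Target is hinge + 18 mm, x ≈ 0.536, so 7.4 cm further.

Emit:
drive_tool:
  rows:
    - [0,0,0,1.5,0,0,0]
    - [0,0,0,3,0,0,0]
    - [0,0,0,4,0,0,0]
    - [0,0,0,4.8,0,0,0]
    - [0,0,0,5.6,0,0,0]

```text
time_s: 12.6
eef_pos: [0.5169, -0.1729, 0.0605]
ee_rot: [[0.998, -0.064, 0.0], [-0.064, -0.998, 0.0], [0.0, -0.0, -1.0]]
wrist_force: [-1.5, 0.2, 0.6]
gripper_width: 0.0007
finger_force: 0.0
```

Emit:
drive_tool:
  rows:
    - [0,0,0,0.7,0,0,0]
    - [0,0,0,1.4,0,0,0]
    - [0,0,0,1.9,0,0,0]
    - [0,0,0,1.9,0,0,0]
    - [0,0,0,1.9,0,0,0]

```text
time_s: 13.1
eef_pos: [0.5349, -0.1741, 0.0603]
ee_rot: [[0.998, -0.064, -0.0], [-0.064, -0.998, 0.0], [-0.0, -0.0, -1.0]]
wrist_force: [-0.0, -0.5, 0.4]
gripper_width: 0.0003
finger_force: 0.0
```

Emit:
drive_tool:
  rows:
    - [0,0,0,-2,0,0,0]
    - [0,0,0,-4.5,0,0,0]
    - [0,0,0,-7.5,0,-3,0]
    - [0,0,0,-10,0,-6,0]
    - [0,0,0,-11,0,-10,0]

```text
time_s: 13.6
eef_pos: [0.4213, -0.1662, 0.1599]
ee_rot: [[0.998, -0.065, -0.005], [-0.065, -0.998, 0.002], [-0.005, -0.001, -1.0]]
wrist_force: [0.7, 0.2, 0.6]
gripper_width: 0.0003
finger_force: 0.0
```

Emit:
drive_tool:
  rows:
    - [0,0,0,-1,4,-2,0]
    - [0,0,0,-2,8,-4,0]
    - [0,0,0,-3,12,-4,0]
    - [0,0,0,-4,16,-4,0]
    - [0,0,0,-5,20,-4,0]

```text
time_s: 14.1
eef_pos: [0.3616, -0.3649, 0.2008]
ee_rot: [[0.998, -0.064, 0.0], [-0.064, -0.998, -0.0], [0.0, 0.0, -1.0]]
wrist_force: [-0.0, -0.4, -0.9]
gripper_width: 0.0002
finger_force: 0.0
```

```bash
python3 - <<'E'
from h import *
f=bot.grab_frame("side")[:,:,::-1].copy();t=bot.grab_frame("top")[:,:,::-1].copy();cv2.imwrite("pics/s7.png",f);cv2.imwrite("pics/t7.png",t)
x=np.array([.998,-.064,0]);y=np.array([.064,.998,0])
h0=np.array([.539,.142,.042]);ref={n:cv2.imread(f"pics/{n}0.png") for n in("side","top")}
# brightness of leaf sampled (off the mark) in the rear/front pose, each tag, both views
for i,n in enumerate(("bare","ret","gui","tap","spr")):
    h=h0+y*.105*(1-i);r=[]
    for s in(1,-1):
        pts=[h+s*x*.063*k+np.array([0,0,.050*k])+y*w for k in(.8,.9) for w in(-.02,0,.02)]
        for nm,im in(("top",t),("side",f)):
            for g in(ref[nm],im):
                r.append(int(np.mean([g[int(round(q[1])),int(round(q[0]))].min() for q in(proj(nm,p) for p in pts)])))
    print(n,"rear top0,top,side0,side",r[:4],"front",r[4:])
# what else changed in the pictures
for nm,im in(("top",t),("side",f)):
    d=(cv2.absdiff(cv2.GaussianBlur(im,(5,5),0),cv2.GaussianBlur(ref[nm],(5,5),0)).max(2)>60).astype(np.uint8)
    k,_,st,_=cv2.connectedComponentsWithStats(d);print(nm,[tuple(map(int,q)) for q in st[1:] if q[4]>15])
E
```

```text
bare rear top0,top,side0,side [88, 81, 75, 82] front [202, 181, 168, 155]
ret rear top0,top,side0,side [209, 95, 186, 67] front [107, 183, 130, 155]
gui rear top0,top,side0,side [189, 208, 168, 187] front [118, 99, 138, 133]
tap rear top0,top,side0,side [97, 201, 76, 179] front [197, 115, 163, 139]
spr rear top0,top,side0,side [91, 182, 79, 161] front [204, 133, 169, 97]
top [(238, 212, 29, 31, 717), (330, 218, 30, 23, 506), (377, 221, 29, 23, 442), (268, 228, 16, 10, 119), (358, 233, 18, 11, 152), (404, 236, 16, 13, 178), (375, 241, 28, 11, 157), (329, 243, 28, 6, 118), (236, 245, 30, 13, 195), (328, 250, 30, 15, 295), (374, 253, 30, 16, 309), (246, 256, 13, 4, 38), (263, 258, 29, 10, 199), (565, 259, 58, 46, 930), (499, 261, 141, 219, 19000), (233, 262, 29, 8, 142), (328, 270, 29, 7, 148), (376, 273, 29, 7, 129), (609, 273, 10, 8, 50), (611, 281, 7, 4, 18), (596, 285, 27, 11, 155), (591, 295, 21, 9, 103), (515, 303, 21, 40, 348), (480, 304, 42, 36, 1009), (286, 426, 81, 54, 1250), (257, 428, 10, 11, 77), (355, 430, 137, 50, 751), (244, 436, 58, 44, 839), (267, 438, 13, 4, 39), (282
[... 261 characters left out ...]
 (534, 30, 84, 160, 7295), (501, 59, 30, 97, 1319), (611, 80, 9, 25, 100), (564, 89, 24, 89, 726), (524, 130, 5, 18, 40), (615, 146, 25, 67, 670), (512, 163, 13, 53, 331), (314, 174, 23, 23, 207), (356, 180, 13, 13, 113), (518, 186, 64, 47, 1890), (328, 189, 6, 7, 30), (333, 189, 9, 15, 62), (341, 188, 13, 17, 132), (301, 198, 20, 26, 233), (331, 209, 20, 24, 196), (317, 210, 7, 13, 63), (323, 213, 9, 18, 69), (582, 214, 5, 9, 33), (518, 227, 9, 15, 34), (544, 228, 35, 26, 618), (530, 231, 11, 14, 84), (581, 235, 20, 9, 103), (515, 245, 15, 16, 111), (271, 257, 26, 34, 375), (299, 263, 5, 7, 26), (295, 272, 14, 27, 178), (306, 272, 23, 28, 134), (290, 274, 9, 13, 83), (312, 282, 11, 17, 64)]
```

```bash
python3 -c "
from bench import bot
print(bot.hand_in())"
```

```text
the job is handed in; nothing more can be done
None
```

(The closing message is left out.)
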